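# Lock a belt pulley in the bench cam clamp

### The job

Stand the small belt pulley, hub up, in the cam clamp between the sliding jaw and the fixed vee. Then turn the crank counter-clockwise, by feel, just until the follower has slipped over the corner of the cam and rests on the cam's flat, not past it onto the stop pin, so that the clamp holds the pulley tight by itself when you let go. Leave the other things on the counter where they are.

Things in the scene. Friction and masses are not known exactly. Their poses are not given: they have to be found in the camera images.
- pulley: The small belt pulley: plain aluminium, 60 mm across its two flanges, 22 mm high over the flanges, with a round hub 24 mm across standing 35 mm above the upper flange (57 mm high in all), 0.18 to 0.35 kg. Loose, upright on the counter at the start. Origin: centre of its underside; z up along the hub.
- clamp: The cam clamp, bolted down: base plate 100 x 225 x 20 mm. Origin on the counter; the plate spans x -50 to 50, y -108 to 118 mm; z up. Its y axis is the clamping direction: cam at y = -60 mm, then follower, sliding jaw (44 mm wide flat front, at y = +6 mm when open), then the fixed vee. Cam, follower, guides and jaw reach 42 mm above the counter.
- vee: The clamp's fixed steel vee, 18 mm high on the base plate (top 38 mm above the counter), open towards the jaw (-y of the clamp), faces at 45 degrees to the clamp's y. Origin on the base plate's top at the centre of a seated pulley; axes as the clamp's.
- nest (a point): Point on the base plate's top (20 mm above the counter) under the centre of a pulley that touches both vee faces; axes as the clamp's. Such a pulley has 9 mm of free space to the open jaw, on its -y side. Best set it down 4 mm short of the seat, midway to the jaw (3 mm to any side will do): closing the clamp pushes it home.
- shaft (a point): Point on the vertical cam shaft's axis, 115 mm above the counter; the crank turns about it. Past the cam's first corner come the flat's centre (0.35 rad on), the second corner (0.7 rad on) and the stop pin (1.05 rad on). Let go well before the first corner, the clamp springs back open; let go on the flat, it stays; past the second corner it runs onto the stop pin, which spoils the job.
- crank: Flat steel arm, 18 mm wide, top 85 mm above the counter. Origin on the shaft axis, x towards the grip. It sits on the shaft at a different angle each time, so it does not show the cam. Counter-clockwise from above closes: free for 0 to 1.7 rad, then 1.2 rad against 5 to 15 N at the grip up to the first corner; on the flat that force falls to a few N or reverses, then climbs to about 10 N again.
- crank_grip (a point): Centre of the crank's upright round grip: 22 mm in diameter, 60 mm high, from 88 to 148 mm above the counter, 65 mm from the shaft axis. The grip spins freely on its pin, so the fingers need not turn with the crank.
- stop_pin: Upright steel pin, 8 mm thick, 24 mm high, on the base plate beside the cam. Origin: centre of its foot. The cam's nose runs against it about 1.05 rad past the first corner, after the flat; it must stay untouched.
- big_pulley: A bigger aluminium belt pulley, 84 mm across, 34 mm high with a low hub 32 mm across and 12 mm tall. Not wanted, leave it. Origin: centre of its underside.
- carton: A small closed cardboard carton, 90 by 60 by 50 mm. Leave it. Origin: centre of its underside.
- seal: A black rubber shaft seal, a ring 66 mm across, 40 mm hole, 10 mm high, lying flat. Leave it. Origin: centre of its underside.
Not all that is in view belongs to the job. Leave any pink look-alike of the pulley alone.

How it is judged (in metres and radians):
On the way, in this order (a step that is already met when the one before it is completed fails the run):
1. the small pulley stands in the clamp, let go (horizontal distance between pulley and nest below 0.009 m and z of pulley in the frame of nest between -0.004 and 0.004 m and angle between pulley's own z axis and vertical below 0.1 rad and contact force between the fingers and pulley below 0.1 N), for 0.2 s.
2. the clamp presses the pulley into the vee (contact force between pulley and vee above 14 N), for 0.2 s.
At the end, for the whole second after the job is handed in: Robot clear, the pulley stands upright (0.1 rad) on the base plate (4 mm), centre within 4 mm of its seat in the vee, and the clamp by itself keeps pressing it into the vee with over 14 N (about 25 N with the follower on the cam's flat, none if it sprang back or went past); all at rest (horizontal distance between pulley and nest below 0.004 m and z of pulley in the frame of nest between -0.004 and 0.004 m and angle between pulley's own z axis and vertical below 0.1 rad and contact force between pulley and vee above 14 N and linear speed of pulley below 0.01 m/s and angular speed of crank below 0.015 rad/s); the robot touches nothing.
It fails at once if the crank is turned past the flat: the stop pin is pressed with more than 3 N (contact force between stop_pin and anything else above 3 N).
It fails at once if the big pulley is disturbed (moved more than 20 mm) (distance of big_pulley from where it was at the start of the episode above 0.02 m).
It fails at once if the carton is disturbed (moved more than 20 mm) (distance of carton from where it was at the start of the episode above 0.02 m).
It fails at once if the seal is disturbed (moved more than 20 mm) (distance of seal from where it was at the start of the episode above 0.02 m).
It also fails if it takes over 72 s, if anything falls off the work surface, if the arm or the gripper's body presses on something with over 40 N, if the wrist force passes 120 N, or if a joint passes its speed limit or range.

### The arm

A 6-joint arm with a two-finger parallel gripper is mounted at the origin on the work surface. World frame = base frame: x ahead of the robot, y to its left, z up, the work surface at z = 0. Lengths are in m, angles in degrees, forces in N, time in s.
With the tool pointing down it reaches from about 0.35 to 0.875 m from the base axis. Payload 4.2 kg.
Tool frame: the origin (TCP) lies on the centre line of the jaws, within the pads' length; the fingertips stand 19 mm ahead of it and the grasp point (between the pads) is the TCP; x points along the fingers, y is the direction in which the jaws open and shut, and the axes are right-handed (so a half turn about x gives the same grasp; the last joint's range is limited). The gripper opens to 87 mm and grips with 3 to 60 N. Pads are 19 mm wide; open, the fingers measure 117 mm over their backs; the gripper's body (75 mm by 190 mm) begins 51 mm behind the grasp point.
Start: joints at [86.207, 22.042, 0.453, 0, -68.411, -14.817], TCP at [0.199, 0.592, 0.242] pointing down, gripper open.
Joint ranges: [-179.83, 179.83], [-69.29, 118.12], [-61.27, 80.66], [-181.25, 117.63], [-171.15, -9.14], [-177.46, 177.46]. Speed limits (degrees/s): [159.86, 159.86, 180, 180, 180, 180].

### API

Orientations are given as a 3x3 rotation matrix whose columns are the frame's x, y, z axes.
In Python, from station import r, viewer, job, spotter gives the robot as it stands.
- The arm moves only by the tool play_rows, never from a script. Its argument "commands" is a list of rows, each an object of numbers: "fingers": the gripper command: -1 is fully open, 1 is shut, values between are in proportion; "tx", "ty", "tz": the shift along the tool's x, y, z normalised to -1 to 1, where 1 is 750 mm; "ax", "ay", "az": the turn, a rotation vector about the tool's x, y, z normalised to -1 to 1, where 1 is pi rad. In form: [{"fingers": .., "tx": .., "ty": .., "tz": .., "ax": .., "ay": .., "az": ..}, ...]. A call has 1 to 5 rows; each row is the pose to reach, as a shift and turn from the pose commanded when the call began, along the tool's axes at that moment, turning the shorter way round; what a row does not reach only later rows make up. A row lasts 1/12 s, in which the tool goes at most 41.7 mm and 7.16 degrees, less where a joint would pass 70% of its speed; a pose out of reach is approached as far as the arm can. A call with a number of a shift or a turn outside -1 to 1 is refused whole. A call with a gripper value outside its range is refused whole. The fingers move at their own pace and stop on an object; the grip force is fixed at half the most. Time passes only in rows, so rows that repeat a pose let the fingers close. It gives the time, the measured TCP pose, the force and the opening at its end, in the units of the state.
- r.sense(): the state, without advancing time (a new reading comes with each control period).
- viewer.capture(name): name is "side" or "top" or "wrist"; returns a dict with "image" (384x512x3 uint8, red, green, blue), "fx", "fy", "cx", "cy" (pixels), "dist" ([k1, k2, p1, p2, k3] as OpenCV has them; the pictures are not rectified), "R" (3x3) and "t" (3): a world point X has camera coordinates R X + t; the wrist camera has in their place "mount" (4x4, takes a point from camera to tool coordinates, whose origin is the TCP and whose axes are the tool frame's). Camera axes: x right, y down, z forward; pixel columns grow to the right and rows downward; lengths in m; the calibration is good to about 2 mm. A picture is of the moment at which its call begins: read the wrist's pose just before it. There is no depth.
- job.finish_job(): hands the job in, once; it reports no verdict.
Trained networks look in a picture, given as the dict that the camera call returned (one of the last four; its "shot" number tells which), for a name from the list of things; names that differ only in an ending like _2 or _b are one class to them, and where a whole thing is asked for, a point or a joint stands for the part that bears it (a point fixed in the world has none). Each returns a list of dicts, best first, with "score" (0 to 1); they miss things now and then, are a little off and sometimes report something else, mostly with a low value. They report only what shows in the picture. A call takes as long as a camera call. They do not tell look-alikes from the thing itself.
- spotter.find_in(name, picture): "uv" ([column, row] in pixels, amid what is visible of it).
- spotter.silhouettes(name, picture): "region" (384x512 bool, what is visible of it) and "uv" ([column, row] in pixels, amid what is visible of it).
The state is a dict: "time_s": time; "joints": joint angles; "joint_velocities": joint speeds; "effort": joint torques, N m; "tcp_pos": TCP position; "ee_rot": TCP orientation; "wrist_force": force on the tool from outside, world axes, zero at the start; "moment": the same for the moment, N m; "gripper_width": opening from 0.0 (shut) to 1.0 (fully open).
Only numpy, scipy, OpenCV 4.12 (cv2) and the standard library are available. Lean on these libraries where they do the work, as an engineer would, in place of code of your own. Each camera call takes 0.05 s, during which the arm holds its last target. There are 200 camera calls.

## Working session

There is one attempt and no reset: what is moved stays moved. The work goes in short steps, Python scripts to look and compute and a tool call to move; the robot and the scene stay as the last step left them, time stands still between calls to the robot, and variables do not carry over. Pictures are saved under pics/ and viewed, about 8 in all and at most 12, crops included, and the job is handed in when it is done.

Besides the shell and the picture viewer there is one more tool, called as name(argument=value, ...) on one line, values as JSON. play_rows: Moves the arm, as the interface text tells. Its arguments: {"type":"object","properties":{"commands":{"type":"array"}},"required":["commands"]}

```bash
mkdir -p pics; ls
cat > h.py <<'E'
import numpy as np, cv2
from station import r, viewer, job, spotter
def cap(n):
    s=r.sense(); p=viewer.capture(n)
    if n=="wrist":
        T=np.eye(4);T[:3,:3]=np.array(s["ee_rot"]);T[:3,3]=s["tcp_pos"]
        M=np.linalg.inv(T@np.array(p["mount"])); p["Rw"],p["tw"]=M[:3,:3],M[:3,3]
    else: p["Rw"],p["tw"]=np.array(p["R"]),np.array(p["t"])
    p["K"]=np.array([[p["fx"],0,p["cx"]],[0,p["fy"],p["cy"]],[0,0,1.]]);p["D"]=np.array(p["dist"],float)
    return p
def save(p,f,s=1.0): cv2.imwrite("pics/"+f,cv2.resize(cv2.cvtColor(np.array(p["image"]),cv2.COLOR_RGB2BGR),None,fx=s,fy=s))
def ray(p,uv):
    x=cv2.undistortPoints(np.array([[uv]],float),p["K"],p["D"])[0,0]
    return -p["Rw"].T@p["tw"], p["Rw"].T@np.array([x[0],x[1],1])
def at(p,uv,z):
    o,d=ray(p,uv); return o+d*(z-o[2])/d[2]
def proj(p,X): return cv2.projectPoints(np.array(X,float).reshape(-1,1,3),cv2.Rodrigues(p["Rw"])[0],p["tw"],p["K"],p["D"])[0][:,0]
E
python3 - <<'E'
from h import *
np.set_printoptions(precision=3,suppress=True)
s=r.sense();print({k:np.round(s[k],3).tolist() for k in s})
H=dict(pulley=.05,clamp=.03,vee=.038,crank=.085,crank_grip=.148,stop_pin=.04,big_pulley=.034,carton=.05,seal=.01)
out=[]
for n in ["top","side"]:
    p=cap(n); save(p,n+"0.png",1.5 if n=="top" else 1.2)
    for k in H:
        for d in spotter.find_in(k,p)[:3]:
            print(n,k,round(d["score"],2),np.round(d["uv"],0),at(p,d["uv"],H[k]))
E
```

```text
pics
{'time_s': 0.0, 'joints': [86.209, 22.091, 0.378, -0.03, -68.411, -14.816], 'joint_velocities': [0.116, -0.039, 0.073, 0.025, -0.01, 0.045], 'effort': [-0.0, -39.067, 18.741, 4.22, 0.011, -0.0], 'tcp_pos': [0.199, 0.592, 0.24], 'ee_rot': [[-0.001, -0.319, -0.948], [-0.002, -0.948, 0.319], [-1.0, 0.002, -0.0]], 'wrist_force': [1.174, -0.483, 0.236], 'moment': [0.051, -0.038, -0.06], 'gripper_width': 0.997}
top pulley 0.88 [172. 208.] [0.591 0.211 0.05 ]
top pulley 0.76 [159. 170.] [0.696 0.253 0.05 ]
top pulley 0.62 [132. 203.] [0.601 0.321 0.05 ]
top clamp 0.58 [254. 220.] [ 0.564 -0.017  0.03 ]
top vee 0.6 [230. 217.] [0.571 0.049 0.038]
top crank 0.68 [288. 230.] [ 0.536 -0.107  0.085]
top crank_grip 0.82 [286. 229.] [ 0.532 -0.096  0.148]
top big_pulley 0.75 [148. 251.] [0.471 0.272 0.034]
top seal 0.84 [360. 248.] [ 0.496 -0.317  0.01 ]
top seal 0.52 [227. 216.] [0.576 0.061 0.01 ]
side pulley 0.7 [200. 165.] [0.576 0.193 0.05 ]
side pulley 0.68 [189. 142.] [0.602 0.297 0.05 ]
side pulley 0.53 [237. 161.] [0.674 0.14  0.05 ]
side clamp 0.98 [239. 220.] [ 0.561 -0.03   0.03 ]
side vee 0.54 [223. 196.] [0.569 0.062 0.038]
side crank 0.69 [249. 231.] [ 0.539 -0.105  0.085]
side crank_grip 0.71 [251. 230.] [ 0.518 -0.141  0.148]
side big_pulley 0.87 [156. 173.] [0.459 0.256 0.034]
side carton 0.8 [293. 174.] [0.778 0.003 0.05 ]
side carton 0.69 [239. 222.] [ 0.55  -0.045  0.05 ]
side seal 0.58 [293. 312.] [ 0.514 -0.317  0.01 ]
```

View pics/top0.png

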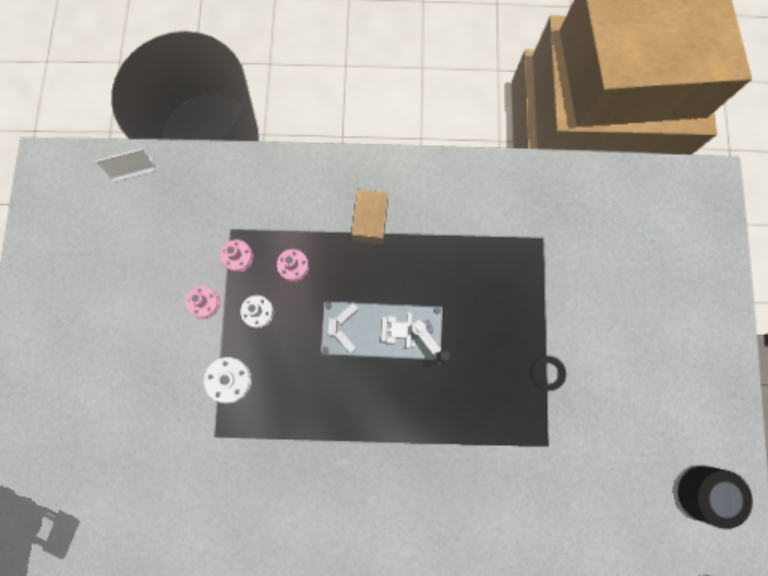

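View pics/side0.png

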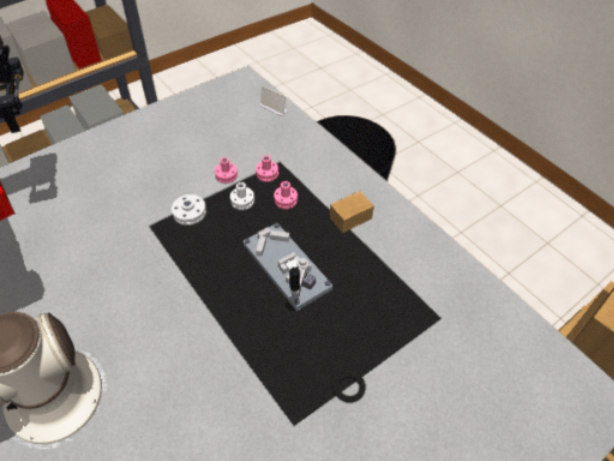

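```bash
cat >> h.py <<'E'
def go(pos,yaw):
    "row for target: tool down, tool y at yaw (deg, world)"
    s=r.sense();R=np.array(s["ee_rot"]);c,si=np.cos(np.radians(yaw)),np.sin(np.radians(yaw))
    Rt=np.array([[0,c,si],[0,si,-c],[-1,0,0]])   # x down, y, z=x cross y
    Rt[:,2]=np.cross(Rt[:,0],Rt[:,1])
    d=R.T@(np.array(pos)-s["tcp_pos"])/.75
    a=cv2.Rodrigues(R.T@Rt)[0].ravel()/np.pi
    print("t",np.round(d,4),"a",np.round(a,4))
def st():
    s=r.sense();R=np.array(s["ee_rot"]);print(round(s["time_s"],2),np.round(s["tcp_pos"],4),"yaw",np.round(np.degrees(np.arctan2(R[1,1],R[0,1])),2),"xdn",np.round(R[:,0],3),"F",np.round(s["wrist_force"],1),"w",round(s["gripper_width"],3))
E
python3 - <<'E'
from h import *
p=cap("wrist");print(np.round(p["mount"],3).tolist(),p["fx"])
go([.57,.12,.30],-180)
E
```

```text
[[0.0, -0.255, 0.967, -0.143], [1.0, -0.0, -0.0, -0.0], [0.0, 0.967, 0.255, -0.069], [0.0, 0.0, 0.0, 1.0]] 298.59559869437294
t [-0.0779  0.4392 -0.6692] a [ 0.3966 -0.      0.    ]
```

play_rows(commands=[{"fingers": -0.3,"tx": -0.053,"ty": 0.515,"tz": -0.695,"ax": 0.397,"ay": 0,"az": 0},{"fingers": -0.3,"tx": -0.053,"ty": 0.515,"tz": -0.695,"ax": 0.397,"ay": 0,"az": 0},{"fingers": -0.3,"tx": -0.053,"ty": 0.515,"tz": -0.695,"ax": 0.397,"ay": 0,"az": 0},{"fingers": -0.3,"tx": -0.053,"ty": 0.515,"tz": -0.695,"ax": 0.397,"ay": 0,"az": 0},{"fingers": -0.3,"tx": -0.053,"ty": 0.515,"tz": -0.695,"ax": 0.397,"ay": 0,"az": 0}])

```text
time_s: 1.47
tcp_pos: [0.3189, 0.42, 0.2546]
ee_rot: [[0.0, -0.816, -0.577], [0.0, -0.577, 0.816], [-1.0, -0.0, 0.0]]
wrist_force: [0.4, 0.1, 0.3]
gripper_width: 0.711
```

```bash
python3 -c "
from h import *
st();go([.57,.06,.28],-180)"
```

```text
1.47 [0.3189 0.42   0.2546] yaw -144.73 xdn [ 0.  0. -1.] F [0.4 0.1 0.3] w 0.711
t [-0.034   0.0039 -0.5852] a [1.96e-01 1.00e-04 1.00e-04]
```

play_rows(commands=[{"fingers": -0.3,"tx": -0.034,"ty": 0.004,"tz": -0.585,"ax": 0.196,"ay": 0,"az": 0},{"fingers": -0.3,"tx": -0.034,"ty": 0.004,"tz": -0.585,"ax": 0.196,"ay": 0,"az": 0},{"fingers": -0.3,"tx": -0.034,"ty": 0.004,"tz": -0.585,"ax": 0.196,"ay": 0,"az": 0},{"fingers": -0.3,"tx": -0.034,"ty": 0.004,"tz": -0.585,"ax": 0.196,"ay": 0,"az": 0},{"fingers": -0.3,"tx": -0.034,"ty": 0.004,"tz": -0.585,"ax": 0.196,"ay": 0,"az": 0}])

```text
time_s: 1.88
tcp_pos: [0.4389, 0.2499, 0.267]
ee_rot: [[0.001, -1.0, 0.0], [0.001, 0.0, 1.0], [-1.0, -0.001, 0.001]]
wrist_force: [1.1, 1.0, 0.5]
gripper_width: 0.653
```

```bash
python3 -c "
from h import *
st();go([.57,.06,.28],-180)"
```

```text
1.88 [0.4389 0.2499 0.267 ] yaw 179.98 xdn [ 0.001  0.001 -1.   ] F [1.1 1.  0.5] w 0.653
t [-0.0174 -0.175  -0.2531] a [-0.0001  0.0002  0.0002]
```

play_rows(commands=[{"fingers": -0.3,"tx": -0.017,"ty": -0.175,"tz": -0.253},{"fingers": -0.3,"tx": -0.017,"ty": -0.175,"tz": -0.253},{"fingers": -0.3,"tx": -0.017,"ty": -0.175,"tz": -0.253},{"fingers": -0.3,"tx": -0.017,"ty": -0.175,"tz": -0.253},{"fingers": -0.3,"tx": -0.017,"ty": -0.175,"tz": -0.253}])

```text
$.commands[0]: bad value
```

play_rows(commands=[{"fingers": -0.3,"tx": 0,"ty": 0,"tz": 0},{"fingers": -0.3,"tx": 0,"ty": 0,"tz": 0}])

```text
$.commands[0]: bad value
```

Run:
```python
from h import *
np.set_printoptions(precision=4,suppress=True)
st()
p=cap("wrist");save(p,"w1.png",1.5)
H=dict(pulley=.05,vee=.038,crank=.085,crank_grip=.148,stop_pin=.04,clamp=.02)
for k in H:
    for d in spotter.silhouettes(k,p)[:2]:
        m=np.array(d["region"]).astype(np.uint8);v,u=np.nonzero(m)
        print(k,round(d["score"],2),np.round(d["uv"],1),at(p,d["uv"],H[k]),"bbox",u.min(),u.max(),v.min(),v.max(),m.sum())
        if k=="clamp":
            c=max(cv2.findContours(m,0,1)[0],key=cv2.contourArea)
            for q in cv2.boxPoints(cv2.minAreaRect(c)): print("  c",q,at(p,q,.02))
```

```text
1.88 [0.4389 0.2499 0.267 ] yaw 179.98 xdn [ 0.001  0.001 -1.   ] F [1.1 1.  0.5] w 0.653
pulley 0.9 [138.  146.6] [0.5815 0.2189 0.05  ] bbox 115 163 125 169 1783
pulley 0.76 [ 66.5 100.4] [0.6639 0.1631 0.05  ] bbox 35 93 76 123 2124
vee 0.75 [150.4  17.1] [0.5595 0.0718 0.038 ] bbox 115 181 0 33 1113
crank 0.25 [237.1 179.4] [0.4596 0.252  0.085 ] bbox 206 268 150 212 3066
clamp 0.7 [150.1  24.4] [0.5663 0.0747 0.02  ] bbox 109 193 0 48 3961
  c [109.   0.] [0.6149 0.0455 0.02  ]
  c [193.   0.] [0.5132 0.0486 0.02  ]
  c [193.  48.] [0.5152 0.1026 0.02  ]
  c [109.  48.] [0.6196 0.1003 0.02  ]
```

play_rows(commands=[{"fingers": -0.3,"tx": -0.017,"ty": -0.175,"tz": -0.253,"ax": 0,"ay": 0,"az": 0},{"fingers": -0.3,"tx": -0.017,"ty": -0.175,"tz": -0.253,"ax": 0,"ay": 0,"az": 0},{"fingers": -0.3,"tx": -0.017,"ty": -0.175,"tz": -0.253,"ax": 0,"ay": 0,"az": 0},{"fingers": -0.3,"tx": -0.017,"ty": -0.175,"tz": -0.253,"ax": 0,"ay": 0,"az": 0},{"fingers": -0.3,"tx": -0.017,"ty": -0.175,"tz": -0.253,"ax": 0,"ay": 0,"az": 0}])

```text
time_s: 2.65
tcp_pos: [0.5579, 0.0815, 0.278]
ee_rot: [[0.0, -1.0, -0.009], [0.0, -0.009, 1.0], [-1.0, -0.0, 0.0]]
wrist_force: [0.3, 1.5, 0.7]
gripper_width: 0.651
```

play_rows(commands=[{"fingers": -0.3,"tx": 0,"ty": 0,"tz": 0,"ax": 0,"ay": 0,"az": 0},{"fingers": -0.3,"tx": 0,"ty": 0,"tz": 0,"ax": 0,"ay": 0,"az": 0}])

```text
time_s: 2.82
tcp_pos: [0.5579, 0.081, 0.2772]
ee_rot: [[-0.001, -1.0, -0.004], [-0.0, -0.004, 1.0], [-1.0, 0.001, -0.0]]
wrist_force: [0.0, -0.4, -0.1]
gripper_width: 0.653
```

```bash
cat > look.py <<'E'
from h import *
import sys
np.set_printoptions(precision=4,suppress=True)
st()
p=cap("wrist");save(p,sys.argv[1],1.5)
H=dict(pulley=.05,vee=.038,crank=.085,crank_grip=.148,stop_pin=.04,clamp=.02)
for k in sys.argv[2:] or H:
    for d in spotter.silhouettes(k,p)[:2]:
        m=np.array(d["region"]).astype(np.uint8);v,u=np.nonzero(m)
        print(k,round(d["score"],2),np.round(d["uv"],1),at(p,d["uv"],H[k]),"bbox",u.min(),u.max(),v.min(),v.max(),m.sum())
        if k=="clamp":
            c=max(cv2.findContours(m,0,1)[0],key=cv2.contourArea)
            for q in cv2.boxPoints(cv2.minAreaRect(c)): print("  c",q,at(p,q,.02))
E
python3 look.py w2.png
```

```text
2.82 [0.5579 0.081  0.2772] yaw -179.77 xdn [-0.001 -0.    -1.   ] F [ 0.  -0.4 -0.1] w 0.653
pulley 0.79 [230.3 273.3] [0.5924 0.2262 0.05  ] bbox 218 244 238 281 277
vee 0.87 [242.9 153.3] [0.5742 0.0614 0.038 ] bbox 213 284 129 172 1188
crank 0.79 [258.3  13.9] [ 0.5556 -0.0881  0.085 ] bbox 238 292 0 38 809
crank_grip 0.98 [260.3  12.3] [ 0.5543 -0.0705  0.148 ] bbox 238 292 0 38 851
stop_pin 0.48 [298.3 283.9] [0.4957 0.2489 0.04  ] bbox 287 318 273 298 703
```

View pics/w2.png

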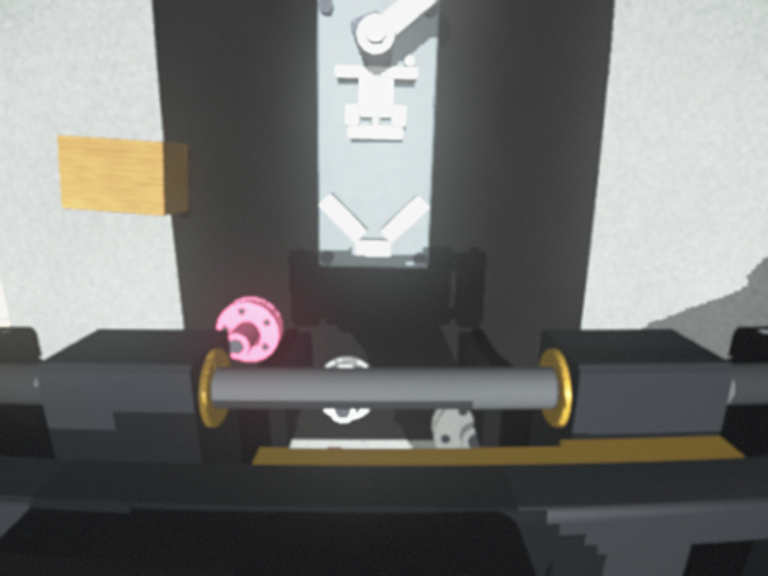

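```bash
cat > fit.py <<'E'
from h import *
from scipy.optimize import minimize
np.set_printoptions(precision=4,suppress=True)
def mask(p,x,y,z0=0):
    m=np.zeros((384,512),np.uint8);t=np.linspace(0,2*np.pi,40)
    for R,a,b in((.03,0,.022),(.012,.022,.057)):
        X=np.array([[x+R*np.cos(q),y+R*np.sin(q),z0+h] for h in(a,b) for q in t])
        cv2.fillConvexPoly(m,cv2.convexHull((proj(p,X)*16).astype(np.int32)),1,shift=4)
    return m>0
def fit(p,x0,z0=0):
    best=None
    for d in spotter.silhouettes("pulley",p):
        a=at(p,d["uv"],.03+z0)
        if np.hypot(*(a[:2]-x0))>.03: continue
        g=np.array(d["region"])
        f=lambda v:-(g&mask(p,*v,z0)).sum()/(g|mask(p,*v,z0)).sum()
        s=minimize(f,a[:2],method="Nelder-Mead",options=dict(initial_simplex=a[:2]+np.array([[0,0],[.01,0],[0,.01]])))
        print("pulley",s.x,"IoU",-s.fun)
E
python3 - <<'E'
from fit import *
for n in("top","side"): fit(cap(n),np.array([.591,.211]))
p=cap("wrist")
f=lambda u,v,z:print((u,v),at(p,(u/1.5,v/1.5),z))
for u,v in((317,5),(319,266),(438,5),(428,266)): f(u,v,.02)
for u,v in((348,139),(403,139)): f(u,v,.042)
for u,v in((320,207),(330,193),(428,208),(416,194),(372,242)): f(u,v,.038)
f(376,34,.115);f(376,34,.085);f(410,61,.044)
E
```

```text
pulley [0.5989 0.2249] IoU 0.9209809264305178
(317, 5) [ 0.6124 -0.119   0.02  ]
(319, 266) [0.6162 0.0979 0.02  ]
(438, 5) [ 0.5142 -0.1194  0.02  ]
(428, 266) [0.5165 0.0973 0.02  ]
(348, 139) [ 0.5865 -0.012   0.042 ]
(403, 139) [ 0.542  -0.0122  0.042 ]
(320, 207) [0.6112 0.0431 0.038 ]
(330, 193) [0.6025 0.0314 0.038 ]
(428, 208) [0.5198 0.0434 0.038 ]
(416, 194) [0.5303 0.0318 0.038 ]
(372, 242) [0.5672 0.0727 0.038 ]
(376, 34) [ 0.5626 -0.0709  0.115 ]
(376, 34) [ 0.5632 -0.0791  0.085 ]
(410, 61) [ 0.5375 -0.0708  0.044 ]
```

Run:
```python
from h import *
go([.599,.235,.24],179.2)
```

```text
t [ 0.0507 -0.0569  0.2043] a [0.0063 0.     0.    ]
```

play_rows(commands=[{"fingers": -0.3,"tx": 0.05,"ty": -0.057,"tz": 0.204,"ax": 0.006,"ay": 0,"az": 0},{"fingers": -0.3,"tx": 0.05,"ty": -0.057,"tz": 0.204,"ax": 0.006,"ay": 0,"az": 0},{"fingers": -0.3,"tx": 0.05,"ty": -0.057,"tz": 0.204,"ax": 0.006,"ay": 0,"az": 0},{"fingers": -0.3,"tx": 0.05,"ty": -0.057,"tz": 0.204,"ax": 0.006,"ay": 0,"az": 0},{"fingers": -0.3,"tx": 0.05,"ty": -0.057,"tz": 0.204,"ax": 0.006,"ay": 0,"az": 0}])

```text
time_s: 3.83
tcp_pos: [0.5997, 0.2397, 0.2367]
ee_rot: [[-0.003, -1.0, 0.009], [-0.001, 0.009, 1.0], [-1.0, 0.003, -0.001]]
wrist_force: [0.2, -0.4, -0.2]
gripper_width: 0.65
```

play_rows(commands=[{"fingers": -0.3,"tx": 0,"ty": 0,"tz": 0,"ax": 0,"ay": 0,"az": 0},{"fingers": -0.3,"tx": 0,"ty": 0,"tz": 0,"ax": 0,"ay": 0,"az": 0}])

```text
time_s: 4.0
tcp_pos: [0.5992, 0.2343, 0.2402]
ee_rot: [[-0.0, -1.0, 0.013], [-0.001, 0.013, 1.0], [-1.0, 0.0, -0.001]]
wrist_force: [-0.9, -0.5, 0.3]
gripper_width: 0.648
```

Run:
```python
from fit import *
st()
for n in("wrist","top","side"):
    p=cap(n);print(n)
    if n=="wrist":save(p,"w3.png",1.2)
    fit(p,np.array([.59,.215]))
go([.599,.225,.15],179.2)
```

```text
4.0 [0.5992 0.2343 0.2402] yaw 179.24 xdn [-0.    -0.001 -1.   ] F [-0.9 -0.5  0.3] w 0.648
wrist
pulley [0.5948 0.2238] IoU 0.9447236180904522
top
pulley [0.5928 0.2222] IoU 0.8560975609756097
side
pulley [0.5983 0.2262] IoU 0.9285714285714286
t [ 0.1216  0.0004 -0.0115] a [-0.0003  0.0002  0.0003]
```

View pics/w3.png

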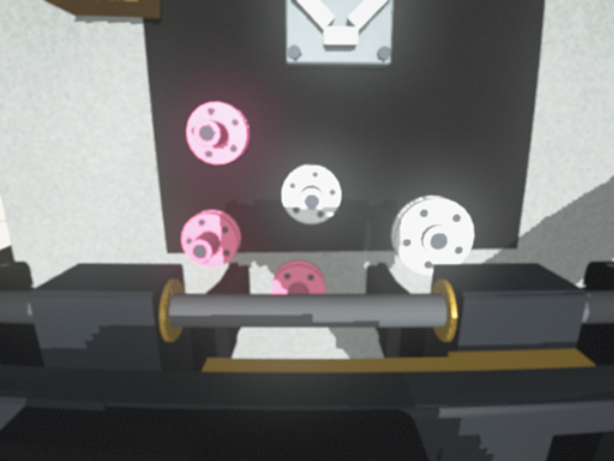

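play_rows(commands=[{"fingers": -0.3,"tx": 0.05,"ty": 0.006,"tz": -0.014,"ax": 0,"ay": 0,"az": 0},{"fingers": -0.3,"tx": 0.1,"ty": 0.006,"tz": -0.014,"ax": 0,"ay": 0,"az": 0},{"fingers": -0.3,"tx": 0.15,"ty": 0.006,"tz": -0.014,"ax": 0,"ay": 0,"az": 0},{"fingers": -0.3,"tx": 0.2,"ty": 0.006,"tz": -0.014,"ax": 0,"ay": 0,"az": 0},{"fingers": -0.3,"tx": 0.23,"ty": 0.006,"tz": -0.014,"ax": 0,"ay": 0,"az": 0}])

```text
time_s: 4.72
tcp_pos: [0.5927, 0.2223, 0.0643]
ee_rot: [[-0.004, -1.0, 0.015], [-0.002, 0.015, 1.0], [-1.0, 0.004, -0.002]]
wrist_force: [-0.5, 0.5, -1.0]
gripper_width: 0.653
```

play_rows(commands=[{"fingers": -0.3,"tx": 0.02,"ty": 0,"tz": 0,"ax": 0,"ay": 0,"az": 0},{"fingers": -0.3,"tx": 0.029,"ty": 0,"tz": 0,"ax": 0,"ay": 0,"az": 0},{"fingers": -0.3,"tx": 0.029,"ty": 0,"tz": 0,"ax": 0,"ay": 0,"az": 0},{"fingers": 1,"tx": 0.029,"ty": 0,"tz": 0,"ax": 0,"ay": 0,"az": 0},{"fingers": 1,"tx": 0.029,"ty": 0,"tz": 0,"ax": 0,"ay": 0,"az": 0}])

```text
time_s: 5.13
tcp_pos: [0.5957, 0.2245, 0.0479]
ee_rot: [[0.003, -1.0, 0.014], [0.002, 0.014, 1.0], [-1.0, -0.003, 0.002]]
wrist_force: [0.1, -0.9, -0.0]
gripper_width: 0.57
```

play_rows(commands=[{"fingers": 1,"tx": 0,"ty": 0,"tz": 0,"ax": 0,"ay": 0,"az": 0},{"fingers": 1,"tx": 0,"ty": 0,"tz": 0,"ax": 0,"ay": 0,"az": 0},{"fingers": 1,"tx": 0,"ty": 0,"tz": 0,"ax": 0,"ay": 0,"az": 0},{"fingers": 1,"tx": 0,"ty": 0,"tz": 0,"ax": 0,"ay": 0,"az": 0},{"fingers": 1,"tx": 0,"ty": 0,"tz": 0,"ax": 0,"ay": 0,"az": 0}])

```text
time_s: 5.55
tcp_pos: [0.5951, 0.2243, 0.0468]
ee_rot: [[0.001, -1.0, 0.013], [0.001, 0.013, 1.0], [-1.0, -0.001, 0.001]]
wrist_force: [-0.1, 0.1, 2.2]
gripper_width: 0.269
```

Run:
```python
from h import *
st()
go([.5653,.0212,.14],179.2)
```

```text
5.55 [0.5951 0.2243 0.0468] yaw 179.24 xdn [ 0.001  0.001 -1.   ] F [-0.1  0.1  2.2] w 0.269
t [-0.1245  0.036  -0.2712] a [0.0002 0.0002 0.0004]
```

play_rows(commands=[{"fingers": 1,"tx": -0.04,"ty": 0,"tz": 0,"ax": 0,"ay": 0,"az": 0},{"fingers": 1,"tx": -0.085,"ty": 0,"tz": 0,"ax": 0,"ay": 0,"az": 0},{"fingers": 1,"tx": -0.12,"ty": 0.01,"tz": -0.02,"ax": 0,"ay": 0,"az": 0},{"fingers": 1,"tx": -0.12,"ty": 0.018,"tz": -0.07,"ax": 0,"ay": 0,"az": 0},{"fingers": 1,"tx": -0.12,"ty": 0.036,"tz": -0.12,"ax": 0,"ay": 0,"az": 0}])

```text
time_s: 5.97
tcp_pos: [0.5676, 0.1351, 0.1375]
ee_rot: [[0.004, -1.0, 0.011], [0.002, 0.011, 1.0], [-1.0, -0.004, 0.002]]
wrist_force: [0.1, -2.2, -4.0]
gripper_width: 0.269
```

play_rows(commands=[{"fingers": 1,"tx": 0,"ty": 0,"tz": -0.05,"ax": 0,"ay": 0,"az": 0},{"fingers": 1,"tx": 0,"ty": 0,"tz": -0.1,"ax": 0,"ay": 0,"az": 0},{"fingers": 1,"tx": 0,"ty": 0,"tz": -0.14,"ax": 0,"ay": 0,"az": 0},{"fingers": 1,"tx": 0,"ty": 0,"tz": -0.151,"ax": 0,"ay": 0,"az": 0},{"fingers": 1,"tx": 0,"ty": 0,"tz": -0.151,"ax": 0,"ay": 0,"az": 0}])

```text
time_s: 6.38
tcp_pos: [0.5636, 0.0188, 0.1353]
ee_rot: [[-0.003, -1.0, 0.018], [-0.0, 0.018, 1.0], [-1.0, 0.003, -0.0]]
wrist_force: [0.1, 0.7, -3.5]
gripper_width: 0.273
```

Run:
```python
from fit import *
st()
for n in("wrist","top","side"):
    p=cap(n);print(n)
    if n=="wrist":save(p,"w4.png",1.5)
    fit(p,np.array([.565,.021]),r.sense()["tcp_pos"][2]-.0468)
go([.5653,.0212,.0675],179.2)
```

```text
6.38 [0.5636 0.0188 0.1353] yaw 178.99 xdn [-0.003 -0.    -1.   ] F [ 0.1  0.7 -3.5] w 0.273
wrist
pulley [0.5626 0.0179] IoU 0.5866898004709381
top
side
pulley [0.564  0.0193] IoU 0.7134020618556701
t [ 0.0912 -0.0006 -0.0015] a [ 0.0006  0.     -0.0001]
```

View pics/w4.png

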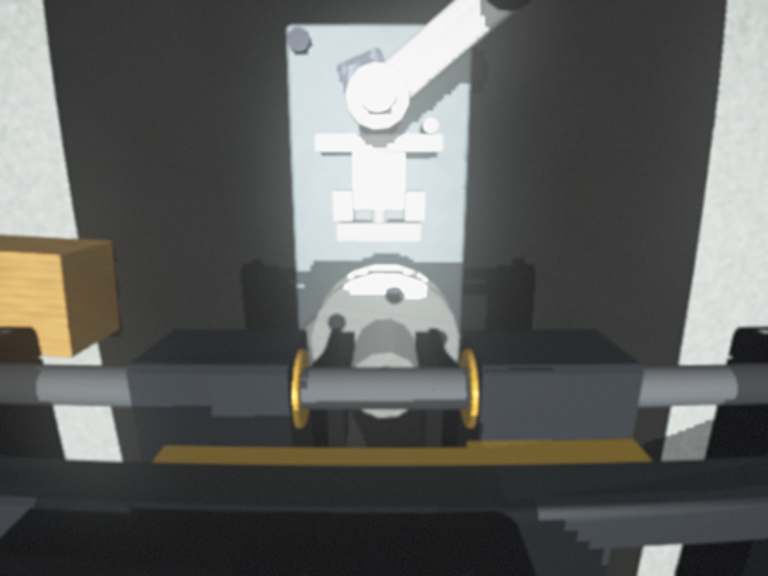

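Run:
```python
from fit import *
p=cap("wrist")
f=lambda u,v,z:print((u,v),at(p,(u/1.5,v/1.5),z))
for u,v in((287,25),(297,262),(466,240),(470,130)): f(u,v,.02)
for u,v in((337,241),(421,241)): f(u,v,.042)
f(378,92,.115);f(378,92,.09);f(430,126,.044);f(505,0,.148)
for k in("crank_grip","crank"):
  for d in spotter.find_in(k,p)[:1]: print(k,d["uv"],d["score"],at(p,d["uv"],.115))
go([.5653,.0212,.0675],179.2)
```

```text
(287, 25) [ 0.6139 -0.1229  0.02  ]
(297, 262) [0.6154 0.005  0.02  ]
(466, 240) [ 0.5163 -0.0068  0.02  ]
(470, 130) [ 0.5159 -0.068   0.02  ]
(337, 241) [ 0.589  -0.0105  0.042 ]
(421, 241) [ 0.5443 -0.0099  0.042 ]
(378, 92) [ 0.5652 -0.0729  0.115 ]
(378, 92) [ 0.5655 -0.077   0.09  ]
(430, 126) [ 0.5403 -0.0681  0.044 ]
(505, 0) [ 0.5308 -0.0908  0.148 ]
crank_grip [285.6, 32.6] 0.94 [ 0.548  -0.0866  0.115 ]
crank [279.6, 34.0] 0.88 [ 0.551  -0.0859  0.115 ]
t [ 0.0914 -0.0005 -0.0011] a [ 0.0005  0.     -0.    ]
```

play_rows(commands=[{"fingers": 1,"tx": 0.035,"ty": -0.0015,"tz": 0.0006,"ax": 0.0005,"ay": 0,"az": 0},{"fingers": 1,"tx": 0.065,"ty": -0.0015,"tz": 0.0006,"ax": 0.0005,"ay": 0,"az": 0},{"fingers": 1,"tx": 0.086,"ty": -0.0015,"tz": 0.0006,"ax": 0.0005,"ay": 0,"az": 0},{"fingers": 1,"tx": 0.09,"ty": -0.0015,"tz": 0.0006,"ax": 0.0005,"ay": 0,"az": 0},{"fingers": 1,"tx": 0.09,"ty": -0.0015,"tz": 0.0006,"ax": 0.0005,"ay": 0,"az": 0}])

```text
time_s: 7.25
tcp_pos: [0.5657, 0.0218, 0.068]
ee_rot: [[-0.002, -1.0, 0.014], [-0.001, 0.014, 1.0], [-1.0, 0.002, -0.001]]
wrist_force: [0.3, 0.5, -2.9]
gripper_width: 0.262
```

play_rows(commands=[{"fingers": 1,"tx": 0,"ty": 0,"tz": 0,"ax": 0,"ay": 0,"az": 0},{"fingers": 1,"tx": 0,"ty": 0,"tz": 0,"ax": 0,"ay": 0,"az": 0}])

```text
time_s: 7.42
tcp_pos: [0.5669, 0.0219, 0.0698]
ee_rot: [[0.002, -1.0, 0.015], [0.001, 0.015, 1.0], [-1.0, -0.002, 0.001]]
wrist_force: [-0.1, -0.1, -2.5]
gripper_width: 0.263
```

Run:
```python
from fit import *
st()
p=cap("wrist");save(p,"w5.png",1.5)
f=lambda u,v,z:print((u,v),at(p,(u/1.5,v/1.5),z))
st()
```

```text
7.42 [0.5669 0.0219 0.0698] yaw 179.15 xdn [ 0.002  0.001 -1.   ] F [-0.1 -0.1 -2.5] w 0.263
7.47 [0.5668 0.0219 0.0697] yaw 179.14 xdn [ 0.002  0.001 -1.   ] F [-0.1 -0.3 -3.3] w 0.273
```

View pics/w5.png

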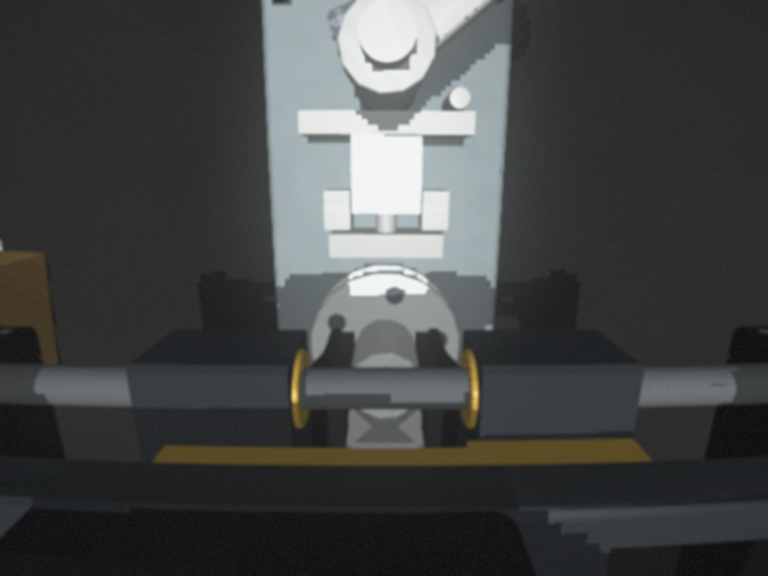

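play_rows(commands=[{"fingers": 1,"tx": 0.003,"ty": 0,"tz": 0,"ax": 0,"ay": 0,"az": 0},{"fingers": 1,"tx": 0.004,"ty": 0,"tz": 0,"ax": 0,"ay": 0,"az": 0},{"fingers": 1,"tx": 0.004,"ty": 0,"tz": 0,"ax": 0,"ay": 0,"az": 0},{"fingers": 1,"tx": 0.004,"ty": 0,"tz": 0,"ax": 0,"ay": 0,"az": 0}])

```text
time_s: 7.8
tcp_pos: [0.5666, 0.0218, 0.0665]
ee_rot: [[0.002, -1.0, 0.015], [0.0, 0.015, 1.0], [-1.0, -0.002, 0.0]]
wrist_force: [-0.8, 0.3, 2.2]
gripper_width: 0.267
```

play_rows(commands=[{"fingers": 0.1,"tx": 0,"ty": 0,"tz": 0,"ax": 0,"ay": 0,"az": 0},{"fingers": 0.0,"tx": 0,"ty": 0,"tz": 0,"ax": 0,"ay": 0,"az": 0},{"fingers": 0.0,"tx": 0,"ty": 0,"tz": 0,"ax": 0,"ay": 0,"az": 0},{"fingers": 0.0,"tx": 0,"ty": 0,"tz": 0,"ax": 0,"ay": 0,"az": 0}])

```text
time_s: 8.13
tcp_pos: [0.566, 0.0215, 0.0656]
ee_rot: [[0.0, -1.0, 0.015], [-0.0, 0.015, 1.0], [-1.0, -0.0, -0.0]]
wrist_force: [0.5, -0.7, -0.3]
gripper_width: 0.463
```

play_rows(commands=[{"fingers": 0.0,"tx": -0.04,"ty": 0,"tz": 0,"ax": 0,"ay": 0,"az": 0},{"fingers": 0.0,"tx": -0.09,"ty": 0,"tz": 0,"ax": 0,"ay": 0,"az": 0},{"fingers": 0,"tx": -0.14,"ty": 0,"tz": 0,"ax": 0,"ay": 0,"az": 0},{"fingers": 0,"tx": -0.19,"ty": 0,"tz": 0.02,"ax": 0,"ay": 0,"az": 0},{"fingers": 0,"tx": -0.22,"ty": 0,"tz": 0.04,"ax": 0,"ay": 0,"az": 0}])

```text
time_s: 8.55
tcp_pos: [0.5678, 0.0515, 0.2353]
ee_rot: [[0.006, -1.0, 0.016], [0.001, 0.016, 1.0], [-1.0, -0.006, 0.001]]
wrist_force: [1.0, -0.5, -0.7]
gripper_width: 0.497
```

play_rows(commands=[{"fingers": 0,"tx": 0,"ty": 0,"tz": 0,"ax": 0,"ay": 0,"az": 0},{"fingers": 0,"tx": 0,"ty": 0,"tz": 0,"ax": 0,"ay": 0,"az": 0}])

```text
time_s: 8.72
tcp_pos: [0.5669, 0.0523, 0.2322]
ee_rot: [[0.003, -1.0, 0.014], [0.002, 0.014, 1.0], [-1.0, -0.003, 0.002]]
wrist_force: [-0.7, -0.3, -0.7]
gripper_width: 0.502
```

Run:
```python
from fit import *
st()
for n in("wrist","top","side"):
    p=cap(n);print(n)
    if n=="wrist":save(p,"w6.png",1.5)
    fit(p,np.array([.566,.022]),.02)
    for d in spotter.find_in("crank_grip",p)[:1]: print("grip",d["uv"],d["score"],at(p,d["uv"],.13))
```

```text
8.72 [0.5669 0.0523 0.2322] yaw 179.18 xdn [ 0.003  0.002 -1.   ] F [-0.7 -0.3 -0.7] w 0.502
wrist
pulley [0.5661 0.0211] IoU 0.9172995780590717
grip [278.0, 21.3] 0.88 [ 0.5483 -0.0841  0.13  ]
top
pulley [0.5643 0.0158] IoU 0.6082725060827251
grip [286.9, 231.7] 0.61 [ 0.5267 -0.0993  0.13  ]
side
pulley [0.5692 0.0228] IoU 0.8438914027149321
grip [246.4, 231.8] 0.5 [ 0.5133 -0.1285  0.13  ]
```

View pics/w6.png

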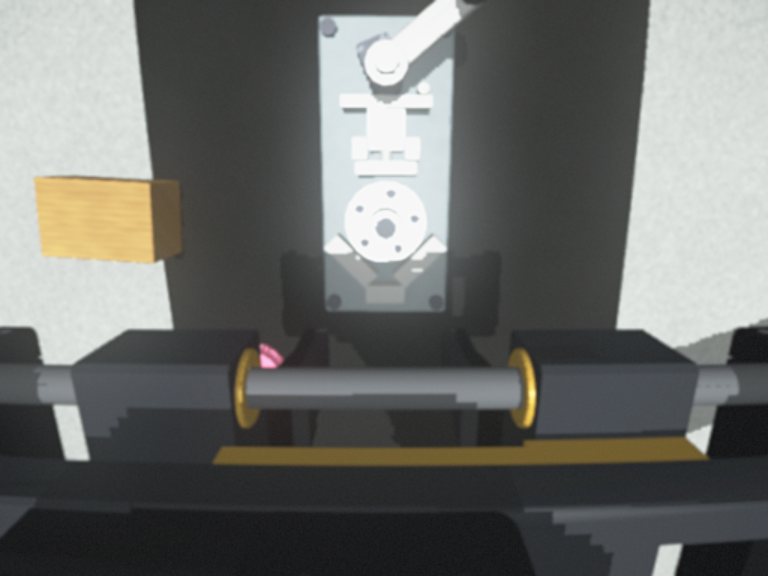

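play_rows(commands=[{"fingers": 0,"tx": -0.035,"ty": 0.068,"tz": -0.15,"ax": 0,"ay": 0,"az": 0},{"fingers": 0,"tx": -0.035,"ty": 0.068,"tz": -0.15,"ax": 0,"ay": 0,"az": 0},{"fingers": 0,"tx": -0.035,"ty": 0.068,"tz": -0.15,"ax": 0,"ay": 0,"az": 0},{"fingers": 0,"tx": -0.035,"ty": 0.068,"tz": -0.15,"ax": 0,"ay": 0,"az": 0},{"fingers": 0,"tx": -0.035,"ty": 0.068,"tz": -0.15,"ax": 0,"ay": 0,"az": 0}])

```text
time_s: 9.58
tcp_pos: [0.5132, -0.0618, 0.2577]
ee_rot: [[0.002, -1.0, 0.018], [0.0, 0.018, 1.0], [-1.0, -0.002, 0.0]]
wrist_force: [-0.6, 0.2, 0.3]
gripper_width: 0.501
```

play_rows(commands=[{"fingers": 0,"tx": 0,"ty": 0,"tz": 0,"ax": 0,"ay": 0,"az": 0},{"fingers": 0,"tx": 0,"ty": 0,"tz": 0,"ax": 0,"ay": 0,"az": 0}])

```text
time_s: 9.75
tcp_pos: [0.5141, -0.0595, 0.2564]
ee_rot: [[-0.001, -1.0, 0.015], [0.0, 0.015, 1.0], [-1.0, 0.001, 0.0]]
wrist_force: [-0.6, -0.4, 0.4]
gripper_width: 0.498
```

```bash
python3 look.py w7.png crank_grip crank
```

```text
9.75 [ 0.5141 -0.0595  0.2564] yaw 179.17 xdn [-0.001  0.    -1.   ] F [-0.6 -0.4  0.4] w 0.498
crank_grip 0.69 [233.9 138.7] [ 0.5312 -0.1085  0.148 ] bbox 197 268 111 174 1480
crank 0.93 [234.4 136.4] [ 0.5353 -0.1058  0.085 ] bbox 196 268 112 174 1518
```

View pics/w7.png

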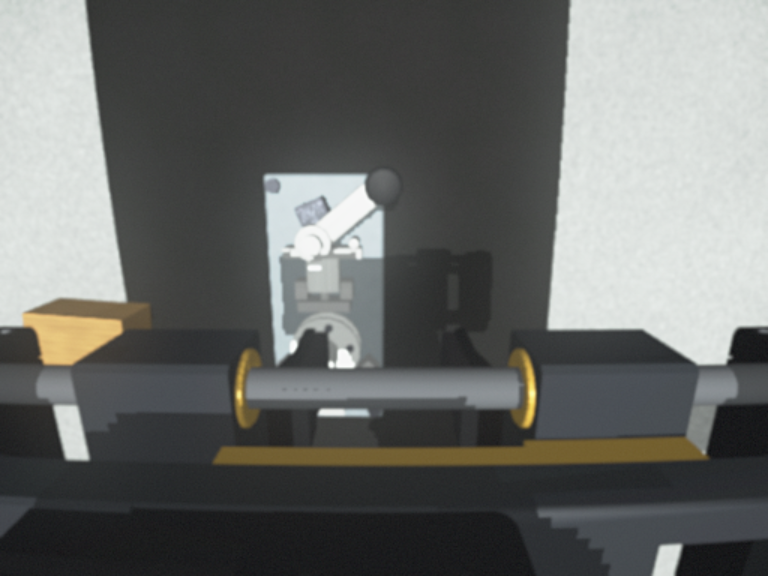

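Run:
```python
from fit import *
p=cap("wrist")
f=lambda u,v,z:(print((u,v),z,at(p,(u/1.5,v/1.5),z)),at(p,(u/1.5,v/1.5),z))[1]
f(264,174,.02);f(383,173,.02)
g=f(384,185,.148)
for z in(.085,.1,.115):
    s=f(311,242,z);d=(g-s)[:2];print(z,np.hypot(*d),np.degrees(np.arctan2(d[1],d[0])))
go([*g[:2],.19],179.2)
```

```text
(264, 174) 0.02 [ 0.6118 -0.1272  0.02  ]
(383, 173) 0.02 [ 0.5134 -0.1262  0.02  ]
(384, 185) 0.148 [ 0.5127 -0.1205  0.148 ]
(311, 242) 0.085 [ 0.5649 -0.0799  0.085 ]
0.085 0.06613778782849848 -142.14307864141196
(311, 242) 0.1 [ 0.5624 -0.0822  0.1   ]
0.1 0.06274521829018119 -142.4043511732526
(311, 242) 0.115 [ 0.5599 -0.0845  0.115 ]
0.115 0.05935410262450826 -142.695485247965
t [ 0.0885  0.0007 -0.0815] a [ 0.     -0.     -0.0003]
```

play_rows(commands=[{"fingers": 0,"tx": 0.03,"ty": 0.001,"tz": -0.04,"ax": 0,"ay": 0,"az": 0},{"fingers": 0,"tx": 0.06,"ty": 0.001,"tz": -0.08,"ax": 0,"ay": 0,"az": 0},{"fingers": 0,"tx": 0.085,"ty": 0.001,"tz": -0.08,"ax": 0,"ay": 0,"az": 0},{"fingers": 0,"tx": 0.13,"ty": 0.001,"tz": -0.08,"ax": 0,"ay": 0,"az": 0},{"fingers": 0,"tx": 0.17,"ty": 0.001,"tz": -0.08,"ax": 0,"ay": 0,"az": 0}])

```text
time_s: 10.37
tcp_pos: [0.5124, -0.1202, 0.1282]
ee_rot: [[0.001, -1.0, 0.015], [0.0, 0.015, 1.0], [-1.0, -0.001, 0.0]]
wrist_force: [-0.7, -0.8, -0.4]
gripper_width: 0.501
```

play_rows(commands=[{"fingers": 0,"tx": 0,"ty": 0,"tz": 0,"ax": 0,"ay": 0,"az": 0},{"fingers": 1,"tx": 0,"ty": 0,"tz": 0,"ax": 0,"ay": 0,"az": 0},{"fingers": 1,"tx": 0,"ty": 0,"tz": 0,"ax": 0,"ay": 0,"az": 0},{"fingers": 1,"tx": 0,"ty": 0,"tz": 0,"ax": 0,"ay": 0,"az": 0},{"fingers": 1,"tx": 0,"ty": 0,"tz": 0,"ax": 0,"ay": 0,"az": 0}])

```text
time_s: 10.78
tcp_pos: [0.5135, -0.1199, 0.1314]
ee_rot: [[0.004, -1.0, 0.014], [-0.0, 0.014, 1.0], [-1.0, -0.004, 0.0]]
wrist_force: [0.2, 0.3, 0.9]
gripper_width: 0.278
```

Run:
```python
from fit import *
st();p=cap("wrist");save(p,"w8.png",1.5)
```

```text
10.78 [ 0.5135 -0.1199  0.1314] yaw 179.17 xdn [ 0.004 -0.    -1.   ] F [0.2 0.3 0.9] w 0.278
```

View pics/w8.png

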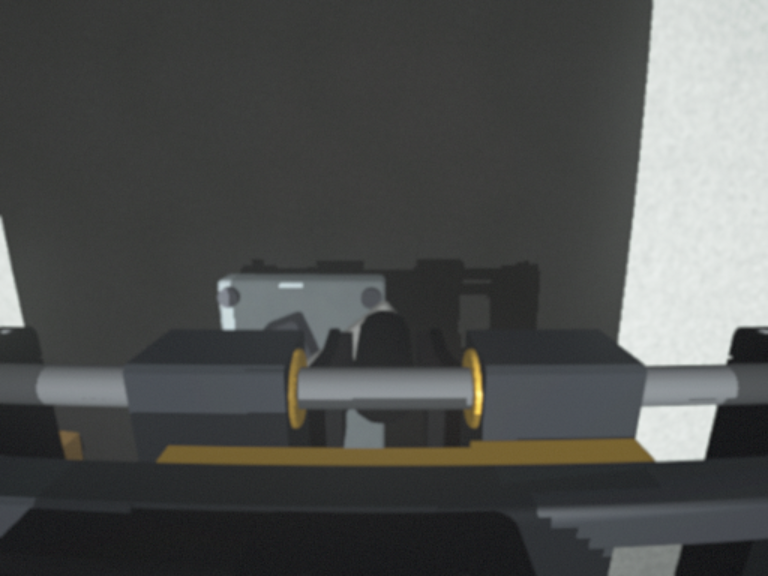

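```bash
cat > arc.py <<'E'
import sys,numpy as np
# args: start angle(rad turned), then groups "a,b,c/d,e" -> rows per call
th0=np.radians(-142.1);y=np.array([-1,.0148]);z=np.array([.0148,1])
P=lambda a:.065*np.array([np.cos(th0+a),np.sin(th0+a)])
a0=float(sys.argv[1])
for g in sys.argv[2].split("/"):
    for a in map(float,g.split(",")):
        d=P(a)-P(a0);print(a,"ty %.4f tz %.4f"%(d@y/.75,d@z/.75))
    a0=a;print()
E
cat > ft.py <<'E'
from h import *
s=r.sense();C=np.array([.5643,-.0797]);d=np.array(s["tcp_pos"][:2])-C;a=np.arctan2(d[1],d[0]);F=np.array(s["wrist_force"])
print("t",s["time_s"],"turned",round((a-np.radians(-142.1)+.5)%(2*np.pi)-.5,3),"r",round(np.hypot(*d),4),"Ft",round(F[:2]@[-np.sin(a),np.cos(a)],2),"Fr",round(F[:2]@[np.cos(a),np.sin(a)],2),F)
E
python3 ft.py; python3 arc.py 0 .15,.3,.45,.6,.75/.81,.87,.93,.99/1.05,1.11,1.17,1.17
```

```text
t 10.8333 turned 0.009 r 0.0646 Ft -1.37 Fr -1.79 [0.55427288 2.1873377  2.0552229 ]
0.15 ty -0.0089 tz -0.0095
0.3 ty -0.0191 tz -0.0176
0.45 ty -0.0303 tz -0.0240
0.6 ty -0.0424 tz -0.0287
0.75 ty -0.0551 tz -0.0315

0.81 ty -0.0052 tz -0.0006
0.87 ty -0.0104 tz -0.0009
0.93 ty -0.0156 tz -0.0008
0.99 ty -0.0207 tz -0.0005

1.05 ty -0.0052 tz 0.0007
1.11 ty -0.0103 tz 0.0016
1.17 ty -0.0153 tz 0.0029
1.17 ty -0.0153 tz 0.0029
```

play_rows(commands=[{"fingers": 1,"tx": 0,"ty": -0.0089,"tz": -0.0095,"ax": 0,"ay": 0,"az": 0},{"fingers": 1,"tx": 0,"ty": -0.0191,"tz": -0.0176,"ax": 0,"ay": 0,"az": 0},{"fingers": 1,"tx": 0,"ty": -0.0303,"tz": -0.024,"ax": 0,"ay": 0,"az": 0},{"fingers": 1,"tx": 0,"ty": -0.0424,"tz": -0.0287,"ax": 0,"ay": 0,"az": 0},{"fingers": 1,"tx": 0,"ty": -0.0551,"tz": -0.0315,"ax": 0,"ay": 0,"az": 0}])

```text
time_s: 11.25
tcp_pos: [0.555, -0.1442, 0.131]
ee_rot: [[0.003, -1.0, 0.015], [0.001, 0.015, 1.0], [-1.0, -0.003, 0.001]]
wrist_force: [-0.1, 7.5, 6.7]
gripper_width: 0.241
```

```bash
python3 ft.py
```

```text
t 11.25 turned 0.766 r 0.0652 Ft -1.19 Fr -7.39 [-0.12766906  7.482627    6.70406113]
```

play_rows(commands=[{"fingers": 1,"tx": 0,"ty": 0,"tz": 0,"ax": 0,"ay": 0,"az": 0},{"fingers": 1,"tx": 0,"ty": 0,"tz": 0,"ax": 0,"ay": 0,"az": 0}])

```text
time_s: 11.42
tcp_pos: [0.5563, -0.1443, 0.131]
ee_rot: [[0.006, -1.0, 0.015], [0.0, 0.015, 1.0], [-1.0, -0.006, 0.0]]
wrist_force: [1.9, 6.2, 6.2]
gripper_width: 0.246
```

```bash
python3 ft.py
```

```text
t 11.4167 turned 0.786 r 0.0651 Ft 1.16 Fr -6.38 [1.93214765 6.18622944 6.21050211]
```

play_rows(commands=[{"fingers": 1,"tx": 0,"ty": -0.0052,"tz": -0.0006,"ax": 0,"ay": 0,"az": 0},{"fingers": 1,"tx": 0,"ty": -0.0104,"tz": -0.0009,"ax": 0,"ay": 0,"az": 0},{"fingers": 1,"tx": 0,"ty": -0.0156,"tz": -0.0008,"ax": 0,"ay": 0,"az": 0},{"fingers": 1,"tx": 0,"ty": -0.0207,"tz": -0.0005,"ax": 0,"ay": 0,"az": 0}])

```text
time_s: 11.75
tcp_pos: [0.57, -0.1447, 0.1309]
ee_rot: [[0.002, -1.0, 0.015], [0.0, 0.015, 1.0], [-1.0, -0.002, 0.0]]
wrist_force: [-2.0, 6.4, 8.8]
gripper_width: 0.242
```

```bash
python3 ft.py
```

```text
t 11.75 turned 0.997 r 0.0652 Ft -1.48 Fr -6.52 [-2.04670559  6.36661461  8.78169214]
```

play_rows(commands=[{"fingers": 1,"tx": 0,"ty": -0.0052,"tz": 0.0007,"ax": 0,"ay": 0,"az": 0},{"fingers": 1,"tx": 0,"ty": -0.0103,"tz": 0.0016,"ax": 0,"ay": 0,"az": 0},{"fingers": 1,"tx": 0,"ty": -0.0153,"tz": 0.0029,"ax": 0,"ay": 0,"az": 0},{"fingers": 1,"tx": 0,"ty": -0.0153,"tz": 0.0029,"ax": 0,"ay": 0,"az": 0}])

```text
time_s: 12.08
tcp_pos: [0.5819, -0.1426, 0.131]
ee_rot: [[0.002, -1.0, 0.015], [0.0, 0.015, 1.0], [-1.0, -0.002, 0.0]]
wrist_force: [-1.9, 6.3, 8.5]
gripper_width: 0.243
```

```bash
python3 ft.py; python3 arc.py 1.17 1.21,1.25,1.25/1.29,1.33,1.33/1.37,1.41,1.41
```

```text
t 12.0833 turned 1.182 r 0.0653 Ft -0.1 Fr -6.59 [-1.86813074  6.32023837  8.5249047 ]
1.21 ty -0.0033 tz 0.0010
1.25 ty -0.0066 tz 0.0022
1.25 ty -0.0066 tz 0.0022

1.29 ty -0.0032 tz 0.0013
1.33 ty -0.0064 tz 0.0027
1.33 ty -0.0064 tz 0.0027

1.37 ty -0.0031 tz 0.0015
1.41 ty -0.0062 tz 0.0032
1.41 ty -0.0062 tz 0.0032
```

```bash
python3 arc.py 1.17 1.25,1.33,1.41,1.41/1.49,1.57,1.65,1.65/1.73,1.81,1.89,1.89
```

```text
1.25 ty -0.0066 tz 0.0022
1.33 ty -0.0130 tz 0.0048
1.41 ty -0.0192 tz 0.0080
1.41 ty -0.0192 tz 0.0080

1.49 ty -0.0059 tz 0.0037
1.57 ty -0.0115 tz 0.0078
1.65 ty -0.0167 tz 0.0123
1.65 ty -0.0167 tz 0.0123

1.73 ty -0.0049 tz 0.0050
1.81 ty -0.0093 tz 0.0103
1.89 ty -0.0133 tz 0.0159
1.89 ty -0.0133 tz 0.0159
```

play_rows(commands=[{"fingers": 1,"tx": -0.0025,"ty": -0.0066,"tz": 0.0035,"ax": 0,"ay": 0,"az": 0},{"fingers": 1,"tx": -0.0025,"ty": -0.013,"tz": 0.0061,"ax": 0,"ay": 0,"az": 0},{"fingers": 1,"tx": -0.0025,"ty": -0.0192,"tz": 0.0093,"ax": 0,"ay": 0,"az": 0},{"fingers": 1,"tx": -0.0025,"ty": -0.0192,"tz": 0.0093,"ax": 0,"ay": 0,"az": 0}])

```text
time_s: 12.42
tcp_pos: [0.5931, -0.138, 0.1312]
ee_rot: [[-0.006, -1.0, 0.016], [-0.002, 0.016, 1.0], [-1.0, 0.006, -0.002]]
wrist_force: [-6.1, -3.0, 4.7]
gripper_width: 0.251
```

```bash
python3 ft.py
```

```text
t 12.4167 turned 1.369 r 0.065 Ft -6.77 Fr -0.02 [-6.07802169 -2.98347632  4.65798379]
```

play_rows(commands=[{"fingers": 1,"tx": 0,"ty": -0.0059,"tz": 0.0037,"ax": 0,"ay": 0,"az": 0},{"fingers": 1,"tx": 0,"ty": -0.0115,"tz": 0.0078,"ax": 0,"ay": 0,"az": 0},{"fingers": 1,"tx": 0,"ty": -0.0167,"tz": 0.0123,"ax": 0,"ay": 0,"az": 0},{"fingers": 1,"tx": 0,"ty": -0.0167,"tz": 0.0123,"ax": 0,"ay": 0,"az": 0}])

```text
time_s: 12.75
tcp_pos: [0.6055, -0.1301, 0.1312]
ee_rot: [[-0.007, -1.0, 0.016], [-0.004, 0.016, 1.0], [-1.0, 0.006, -0.004]]
wrist_force: [-5.7, -6.4, 3.9]
gripper_width: 0.244
```

```bash
python3 ft.py
```

```text
t 12.75 turned 1.595 r 0.0651 Ft -8.51 Fr 1.36 [-5.72495655 -6.43630189  3.89890346]
```

play_rows(commands=[{"fingers": 1,"tx": 0,"ty": -0.0049,"tz": 0.005,"ax": 0,"ay": 0,"az": 0},{"fingers": 1,"tx": 0,"ty": -0.0093,"tz": 0.0103,"ax": 0,"ay": 0,"az": 0},{"fingers": 1,"tx": 0,"ty": -0.0133,"tz": 0.0159,"ax": 0,"ay": 0,"az": 0},{"fingers": 1,"tx": 0,"ty": -0.0133,"tz": 0.0159,"ax": 0,"ay": 0,"az": 0}])

```text
time_s: 13.08
tcp_pos: [0.6154, -0.12, 0.1312]
ee_rot: [[-0.007, -1.0, 0.016], [-0.006, 0.016, 1.0], [-1.0, 0.007, -0.006]]
wrist_force: [-5.0, -11.5, 4.0]
gripper_width: 0.247
```

```bash
python3 ft.py;  python3 arc.py 1.89 1.97,2.05,2.13,2.13/2.19,2.25,2.25/2.31,2.37,2.37/2.42,2.47,2.47/2.52,2.57,2.57/2.62,2.67,2.67/2.72,2.77,2.77/2.82,2.87,2.87
```

```text
t 13.0833 turned 1.813 r 0.0651 Ft -12.11 Fr 3.21 [ -4.97280705 -11.49556538   3.98046843]
1.97 ty -0.0035 tz 0.0060
2.05 ty -0.0066 tz 0.0122
2.13 ty -0.0091 tz 0.0186
2.13 ty -0.0091 tz 0.0186

2.19 ty -0.0016 tz 0.0050
2.25 ty -0.0028 tz 0.0100
2.25 ty -0.0028 tz 0.0100

2.31 ty -0.0010 tz 0.0051
2.37 ty -0.0016 tz 0.0103
2.37 ty -0.0016 tz 0.0103

2.42 ty -0.0003 tz 0.0043
2.47 ty -0.0004 tz 0.0087
2.47 ty -0.0004 tz 0.0087

2.52 ty 0.0001 tz 0.0043
2.57 ty 0.0005 tz 0.0087
2.57 ty 0.0005 tz 0.0087

2.62 ty 0.0006 tz 0.0043
2.67 ty 0.0013 tz 0.0086
2.67 ty 0.0013 tz 0.0086

2.72 ty 0.0010 tz 0.0042
2.77 ty 0.0022 tz 0.0084
2.77 ty 0.0022 tz 0.0084

2.82 ty 0.0014 tz 0.0041
2.87 ty 0.0030 tz 0.0081
2.87 ty 0.0030 tz 0.0081
```

play_rows(commands=[{"fingers": 1,"tx": 0,"ty": -0.0035,"tz": 0.006,"ax": 0,"ay": 0,"az": 0},{"fingers": 1,"tx": 0,"ty": -0.0066,"tz": 0.0122,"ax": 0,"ay": 0,"az": 0},{"fingers": 1,"tx": 0,"ty": -0.0091,"tz": 0.0186,"ax": 0,"ay": 0,"az": 0},{"fingers": 1,"tx": 0,"ty": -0.0091,"tz": 0.0186,"ax": 0,"ay": 0,"az": 0}])

```text
time_s: 13.42
tcp_pos: [0.6233, -0.1076, 0.1313]
ee_rot: [[-0.005, -1.0, 0.016], [-0.008, 0.016, 1.0], [-1.0, 0.005, -0.008]]
wrist_force: [-2.6, -14.6, 2.1]
gripper_width: 0.245
```

```bash
python3 ft.py
```

```text
t 13.4167 turned 2.039 r 0.0652 Ft -14.32 Fr 3.84 [ -2.64259953 -14.58434122   2.09953006]
```

play_rows(commands=[{"fingers": 1,"tx": 0,"ty": -0.0016,"tz": 0.005,"ax": 0,"ay": 0,"az": 0},{"fingers": 1,"tx": 0,"ty": -0.0028,"tz": 0.01,"ax": 0,"ay": 0,"az": 0},{"fingers": 1,"tx": 0,"ty": -0.0028,"tz": 0.01,"ax": 0,"ay": 0,"az": 0}])

```text
time_s: 13.67
tcp_pos: [0.6263, -0.1, 0.1314]
ee_rot: [[-0.003, -1.0, 0.017], [-0.008, 0.017, 1.0], [-1.0, 0.003, -0.008]]
wrist_force: [0.1, -13.8, 1.8]
gripper_width: 0.245
```

```bash
python3 ft.py
```

```text
t 13.6667 turned 2.163 r 0.0653 Ft -13.08 Fr 4.37 [  0.07463323 -13.79484665   1.77740858]
```

play_rows(commands=[{"fingers": 1,"tx": 0,"ty": -0.001,"tz": 0.0051,"ax": 0,"ay": 0,"az": 0},{"fingers": 1,"tx": 0,"ty": -0.0016,"tz": 0.0103,"ax": 0,"ay": 0,"az": 0},{"fingers": 1,"tx": 0,"ty": -0.0016,"tz": 0.0103,"ax": 0,"ay": 0,"az": 0}])

```text
time_s: 13.92
tcp_pos: [0.6285, -0.0919, 0.1314]
ee_rot: [[-0.001, -1.0, 0.016], [-0.007, 0.016, 1.0], [-1.0, 0.001, -0.007]]
wrist_force: [0.9, -12.6, 0.8]
gripper_width: 0.244
```

```bash
python3 ft.py
```

```text
t 13.9167 turned 2.292 r 0.0654 Ft -12.18 Fr 3.22 [  0.89473603 -12.56685535   0.75027657]
```

play_rows(commands=[{"fingers": 1,"tx": 0,"ty": -0.0003,"tz": 0.0043,"ax": 0,"ay": 0,"az": 0},{"fingers": 1,"tx": 0,"ty": -0.0004,"tz": 0.0087,"ax": 0,"ay": 0,"az": 0},{"fingers": 1,"tx": 0,"ty": -0.0004,"tz": 0.0087,"ax": 0,"ay": 0,"az": 0}])

```text
time_s: 14.17
tcp_pos: [0.6295, -0.0844, 0.1314]
ee_rot: [[0.001, -1.0, 0.016], [-0.006, 0.016, 1.0], [-1.0, -0.001, -0.006]]
wrist_force: [1.9, -9.5, -1.0]
gripper_width: 0.244
```

```bash
python3 ft.py
```

```text
t 14.1667 turned 2.407 r 0.0654 Ft -9.29 Fr 2.54 [ 1.86399714 -9.45262408 -0.95560308]
```

play_rows(commands=[{"fingers": 1,"tx": 0,"ty": 0.0001,"tz": 0.0043,"ax": 0,"ay": 0,"az": 0},{"fingers": 1,"tx": 0,"ty": 0.0003,"tz": 0.0065,"ax": 0,"ay": 0,"az": 0},{"fingers": 1,"tx": 0,"ty": 0.0005,"tz": 0.0087,"ax": 0,"ay": 0,"az": 0}])

```text
time_s: 14.42
tcp_pos: [0.6297, -0.0773, 0.1315]
ee_rot: [[0.002, -1.0, 0.016], [-0.005, 0.016, 1.0], [-1.0, -0.002, -0.005]]
wrist_force: [3.9, -9.2, -1.7]
gripper_width: 0.241
```

```bash
python3 ft.py
```

```text
t 14.4167 turned 2.517 r 0.0654 Ft -9.31 Fr 3.6 [ 3.9489979  -9.1732878  -1.66742676]
```

play_rows(commands=[{"fingers": 1,"tx": 0,"ty": 0,"tz": 0,"ax": 0,"ay": 0,"az": 0},{"fingers": 1,"tx": 0,"ty": 0,"tz": 0,"ax": 0,"ay": 0,"az": 0}])

```text
time_s: 14.58
tcp_pos: [0.6296, -0.0758, 0.1314]
ee_rot: [[0.002, -1.0, 0.016], [-0.003, 0.016, 1.0], [-1.0, -0.002, -0.003]]
wrist_force: [1.8, -3.7, -0.3]
gripper_width: 0.245
```

```bash
python3 ft.py
```

```text
t 14.5833 turned 2.539 r 0.0654 Ft -3.84 Fr 1.62 [ 1.83983307 -3.73673104 -0.30228481]
```

play_rows(commands=[{"fingers": 1,"tx": 0,"ty": 0.0006,"tz": 0.0043,"ax": 0,"ay": 0,"az": 0},{"fingers": 1,"tx": 0,"ty": 0.0013,"tz": 0.0086,"ax": 0,"ay": 0,"az": 0},{"fingers": 1,"tx": 0,"ty": 0.0013,"tz": 0.0086,"ax": 0,"ay": 0,"az": 0},{"fingers": 1,"tx": 0,"ty": 0.0013,"tz": 0.0086,"ax": 0,"ay": 0,"az": 0}])

```text
time_s: 14.92
tcp_pos: [0.6288, -0.0683, 0.1314]
ee_rot: [[0.002, -1.0, 0.016], [-0.001, 0.016, 1.0], [-1.0, -0.002, -0.001]]
wrist_force: [1.5, -1.1, 0.0]
gripper_width: 0.243
```

```bash
python3 ft.py
```

```text
t 14.9167 turned 2.656 r 0.0655 Ft -1.37 Fr 1.24 [ 1.46284197 -1.13692716  0.00229347]
```

play_rows(commands=[{"fingers": 1,"tx": 0,"ty": 0.001,"tz": 0.0042,"ax": 0,"ay": 0,"az": 0},{"fingers": 1,"tx": 0,"ty": 0.0022,"tz": 0.0084,"ax": 0,"ay": 0,"az": 0},{"fingers": 1,"tx": 0,"ty": 0.0022,"tz": 0.0084,"ax": 0,"ay": 0,"az": 0},{"fingers": 1,"tx": 0,"ty": 0.0022,"tz": 0.0084,"ax": 0,"ay": 0,"az": 0}])

```text
time_s: 15.25
tcp_pos: [0.6272, -0.0617, 0.1315]
ee_rot: [[0.003, -1.0, 0.015], [-0.001, 0.015, 1.0], [-1.0, -0.003, -0.001]]
wrist_force: [3.5, -4.2, -0.4]
gripper_width: 0.243
```

```bash
python3 ft.py
```

```text
t 15.25 turned 2.759 r 0.0655 Ft -5.04 Fr 2.24 [ 3.53976379 -4.22424352 -0.36351911]
```

play_rows(commands=[{"fingers": 0.1,"tx": 0,"ty": 0,"tz": 0,"ax": 0,"ay": 0,"az": 0},{"fingers": 0,"tx": 0,"ty": 0,"tz": 0,"ax": 0,"ay": 0,"az": 0},{"fingers": 0,"tx": 0,"ty": 0,"tz": 0,"ax": 0,"ay": 0,"az": 0},{"fingers": 0,"tx": 0,"ty": 0,"tz": 0,"ax": 0,"ay": 0,"az": 0}])

```text
time_s: 15.58
tcp_pos: [0.6252, -0.0603, 0.1308]
ee_rot: [[-0.001, -1.0, 0.015], [0.0, 0.015, 1.0], [-1.0, 0.001, 0.0]]
wrist_force: [0.6, 0.2, 0.5]
gripper_width: 0.449
```

play_rows(commands=[{"fingers": 0,"tx": -0.03,"ty": 0,"tz": 0,"ax": 0,"ay": 0,"az": 0},{"fingers": 0,"tx": -0.08,"ty": 0,"tz": 0,"ax": 0,"ay": 0,"az": 0},{"fingers": 0,"tx": -0.13,"ty": 0,"tz": 0.03,"ax": 0,"ay": 0,"az": 0},{"fingers": 0,"tx": -0.17,"ty": 0,"tz": 0.08,"ax": 0,"ay": 0,"az": 0},{"fingers": 0,"tx": -0.17,"ty": 0.02,"tz": 0.13,"ax": 0,"ay": 0,"az": 0}])

```text
time_s: 16.0
tcp_pos: [0.6173, 0.0325, 0.2642]
ee_rot: [[0.011, -1.0, 0.017], [0.001, 0.017, 1.0], [-1.0, -0.011, 0.001]]
wrist_force: [2.7, 1.3, 1.2]
gripper_width: 0.504
```

play_rows(commands=[{"fingers": 0,"tx": 0,"ty": 0,"tz": 0,"ax": 0,"ay": 0,"az": 0},{"fingers": 0,"tx": 0,"ty": 0,"tz": 0,"ax": 0,"ay": 0,"az": 0}])

```text
time_s: 16.17
tcp_pos: [0.6131, 0.0346, 0.2589]
ee_rot: [[0.001, -1.0, 0.012], [0.001, 0.012, 1.0], [-1.0, -0.001, 0.001]]
wrist_force: [-0.2, 0.6, -0.2]
gripper_width: 0.499
```

Run:
```python
from fit import *
st();p=cap("wrist");save(p,"w9.png",1.5);fit(p,np.array([.566,.026]),.02)
```

```text
16.17 [0.6131 0.0346 0.2589] yaw 179.34 xdn [ 0.001  0.001 -1.   ] F [-0.2  0.6 -0.2] w 0.499
pulley [0.5663 0.0265] IoU 0.9215976331360947
```

View pics/w9.png

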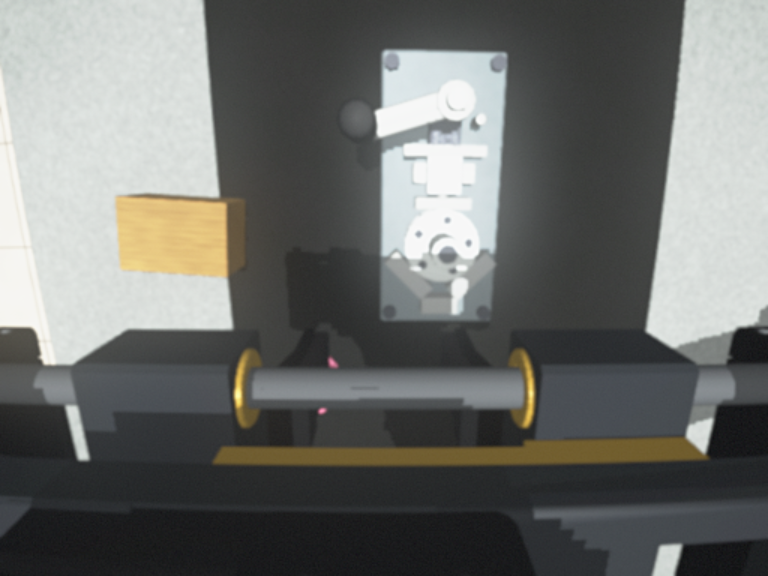

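play_rows(commands=[{"fingers": 0,"tx": 0,"ty": 0,"tz": 0,"ax": 0,"ay": 0,"az": 0},{"fingers": 0,"tx": 0,"ty": 0,"tz": 0,"ax": 0,"ay": 0,"az": 0},{"fingers": 0,"tx": 0,"ty": 0,"tz": 0,"ax": 0,"ay": 0,"az": 0},{"fingers": 0,"tx": 0,"ty": 0,"tz": 0,"ax": 0,"ay": 0,"az": 0},{"fingers": 0,"tx": 0,"ty": 0,"tz": 0,"ax": 0,"ay": 0,"az": 0}])

```text
time_s: 16.68
tcp_pos: [0.6137, 0.0318, 0.2579]
ee_rot: [[-0.001, -1.0, 0.016], [-0.0, 0.016, 1.0], [-1.0, 0.001, -0.0]]
wrist_force: [0.3, -0.0, -0.5]
gripper_width: 0.502
```

Run:
```python
from fit import *
st();p=cap("wrist");q=cv2.imread("pics/w9.png")
im=cv2.cvtColor(np.array(p["image"]),cv2.COLOR_RGB2BGR);q=cv2.resize(q,(512,384))
a=np.abs(im[60:110,210:330].astype(int)-q[60:110,210:330]);print("crank area diff",a.mean(),(a>60).sum())
fit(p,np.array([.566,.026]),.02)
for d in spotter.find_in("crank_grip",p)[:1]: print(d)
job.finish_job()
```

```text
16.68 [0.6137 0.0318 0.2579] yaw 179.08 xdn [-0.001 -0.    -1.   ] F [ 0.3 -0.  -0.5] w 0.502
crank area diff 10.269333333333334 808
pulley [0.5666 0.0259] IoU 0.960880195599022
{'uv': [266.2, 78.5], 'score': 0.88}
the job is handed in; nothing more can be done
```

I set the small pulley hub up in the clamp and turned the crank about 2.76 rad counter-clockwise. I then let go, lifted the arm clear, and handed the job in at about 16.7 s. No verdict was reported.

- **Turning by feel:** The crank was free until about 1.2–1.35 rad. The force at the grip then rose to about 14 N and fell to about 9 N. At about 2.52–2.54 rad it dropped sharply to about 4 N, then to about 1.4 N on the flat. It had climbed back to about 5 N when I stopped, which I put 0.2–0.35 rad past the first corner. The stop pin comes 1.05 rad past that corner.
- **Pulley after letting go:** The last wrist pictures put it upright at (0.566, 0.026) m. That is within about 1 mm of my estimate of its seat, which itself is only good to a few millimetres, and the jaw appeared to be against it.
- **Crank after letting go:** It stayed at about 16°, the angle where I released it.
- **Checks that fell short:**
  - I had no direct reading of the clamping force on the vee.
  - My final picture comparison to show that the crank was still was inconclusive: the arm had drifted about 3 mm between the two pictures, so they did not match cleanly.
  - The top camera's fit of the pulley just after I set it down disagreed by about 5 mm, with a poor match. I trusted the wrist and side views, which agreed with each other.
- **Other things on the counter:** I did not touch the big pulley, carton, seal or pink look-alikes, though I did not measure their positions again at the end.

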